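# Light only the two-bellied gourd lamps

## Task

On the gourd lamp display board, each of the four slide switches works the light of the gourd standing straight beyond it; pushed towards its gourd a switch is on, pulled away from it off. Set the switches so that the lights of the two tall, two-bellied gourds are on and the lights of the two round gourds are off, each switch slid well over to its side.

Things in the scene. Friction and masses are not known exactly. Their poses are not given: they have to be found in the camera images.
- board: Fixed light-wood board, 280 (x) by 300 (y) by 12 mm, on the table. Origin: centre of its underside; x runs from switches to gourds, within 20 degrees of the robot's x; z up. A black switch box, 100 by 280 mm, centred at board x = -70 mm, flat top 30 mm over the table, bears four knobs 65 mm apart in y. Four light discs, tops at 18 mm, at board x = +90 mm and the switches' y, bear one gourd each.
- gourd_a: First two-bellied (hourglass) pierced gourd, straw-coloured, 100 mm tall plus a stem (top 128 mm over the table), 52 mm wide, screwed on to its light: it cannot move. Origin at the centre of its underside. The other two gourds are round, one-bellied, 51 mm tall, of the same colour. It stands at switch 1 or 3.
- gourd_b: Second two-bellied (hourglass) pierced gourd, straw-coloured, 100 mm tall plus a stem (top 128 mm over the table), 52 mm wide, screwed on to its light: it cannot move. Origin at the centre of its underside. The other two gourds are round, one-bellied, 51 mm tall, of the same colour. It stands at switch 2 or 4.
- switch1 (a joint): Slide switch 1 (at the robot's left end), in the black box, at board y = +97.5 mm: white knob 12 mm (x) by 16 mm (y), from the box top to 52 mm over the table. Value in m: knob centre at board x = -85 mm + value. 0 = off (end away from the gourds), 0.030 = on (end next to the gourds). Works the gourd straight beyond it in +x. Friction 1.5 N; stays where left.
- switch2 (a joint): Slide switch 2 (second from the left), in the black box, at board y = +32.5 mm: white knob 12 mm (x) by 16 mm (y), from the box top to 52 mm over the table. Value in m: knob centre at board x = -85 mm + value. 0 = off (end away from the gourds), 0.030 = on (end next to the gourds). Works the gourd straight beyond it in +x. Friction 1.5 N; stays where left.
- switch3 (a joint): Slide switch 3 (third from the left), in the black box, at board y = -32.5 mm: white knob 12 mm (x) by 16 mm (y), from the box top to 52 mm over the table. Value in m: knob centre at board x = -85 mm + value. 0 = off (end away from the gourds), 0.030 = on (end next to the gourds). Works the gourd straight beyond it in +x. Friction 1.5 N; stays where left.
- switch4 (a joint): Slide switch 4 (at the right end), in the black box, at board y = -97.5 mm: white knob 12 mm (x) by 16 mm (y), from the box top to 52 mm over the table. Value in m: knob centre at board x = -85 mm + value. 0 = off (end away from the gourds), 0.030 = on (end next to the gourds). Works the gourd straight beyond it in +x. Friction 1.5 N; stays where left.

How it is judged:
By the outcome, as a careful person would: the job done as asked, in the order asked, and still so for the second after the job is handed in, with the robot touching nothing.
It also fails if it takes over 32 s, if anything falls off the work surface, if the arm or the gripper's body presses on something with over 40 N, if the wrist force passes 120 N, or if a joint passes its speed limit or range.

## Robot

A 6-joint arm with a two-finger parallel gripper is mounted at the origin on the work surface. World frame = base frame: x ahead of the robot, y to its left, z up, the work surface at z = 0. Lengths are in mm, angles in rad, forces in N, time in s.
With the tool pointing down it reaches from about 275 to 1000 mm from the base axis. Payload 8.4 kg.
Tool frame: the origin (TCP) lies between the finger pads; the fingertips stand r.tips_ahead ahead of it and the grasp point (between the pads) lies 6 mm ahead of it (r.tips_ahead is the distance from the TCP to the fingertips, in mm); z points along the fingers, y is the line along which they close (so a half turn about z gives the same grasp; the last joint's range is limited). The gripper opens to 85 mm and grips with 20 to 120 N. Pads are 22 mm wide; open, the fingers measure 114 mm over their backs; the gripper's body (76 mm by 85 mm) begins 54 mm behind the grasp point. The pads swing forward as they close: fully open they stand 13 mm farther back than shut.
Start: joints at [-1.104, 0.353, 1.633, -0, 1.155, -0.002], TCP at [282.384, -557.573, 256.281] pointing down, gripper open.
Joint ranges: [-2.63, 2.63], [-0.92, 2.1], [0.06, 2.66], [-1.3, 4.44], [0, 2.69], [-3.02, 3.02]. Speed limits (rad/s): [2.22, 2.22, 2.79, 3.14, 3.14, 3.14].

## Interface

Orientations are given as [roll, pitch, yaw] about the fixed x, y, z axes, in that order (R = Rz(yaw) Ry(pitch) Rx(roll)).
In Python, from rig import r gives the robot as it stands.
- The arm moves only by the tool carry_out, never from a script. Its arguments are lists of equal length, an entry for each row: "delta_pos": the shift along the tool's x, y, z in m, a list of three; "rot": the turn, a rotation vector about the tool's x, y, z in degrees, a list of three. A call has 1 to 8 rows; each row is the pose to reach, as a shift and turn from the pose commanded when the call began, along the tool's axes at that moment; what a row does not reach only later rows make up. A row lasts 1/8 s, in which the tool goes at most 62.5 mm and 10.7 degrees, less where a joint would pass 70% of its speed; a pose out of reach is approached as far as the arm can. A call with a gripper value outside its range is refused whole. "claw" is the finger opening in m, from 0 to 0.0854, set as the call begins (left out, the last holds). The fingers move at their own pace and stop on an object; "grip_force" is the grip in N (left out, the last holds). Time passes only in rows, so rows that repeat a pose let the fingers close. It gives the time, the measured TCP pose, the force, the opening and the grip force at its end, in the units of the state.
- r.sense(): the state, without advancing time (a new reading comes with each control period).
- r.grab_frame(name): name is "scene" or "top" or "wrist"; returns the picture (400x640x3 uint8, blue, green, red); there is no depth.
- r.camera_info(name): a dict with "fx", "fy", "cx", "cy" (pixels), "pose" (4x4, takes a point from camera to world coordinates); the wrist camera has in their place "hand_eye" (4x4, takes a point from camera to tool coordinates, whose origin is the TCP and whose axes are the flange's). Camera axes: x right, y down, z forward; pixel columns grow to the right and rows downward; lengths in mm; the calibration is good to about 2 mm. A picture is of the moment at which its call begins: read the wrist's pose just before it. camera_info takes no time and is no camera call.
- r.sign_off(): hands the job in; it is judged then, once.
Trained networks look in the newest picture that a camera, given by its name, has taken for a name from the list of things; names that differ only in an ending like _2 or _b are one class to them, and where a whole thing is asked for, a point or a joint stands for the part that bears it (a point fixed in the world has none). Each returns a list of dicts, best first, with "p" (0 to 1); they miss things now and then, are a little off and sometimes report something else, mostly with a low value. They report only what shows in the picture. A call takes as long as a camera call.
- r.recognise(thing, camera): "box" ([left, top, right, bottom] in pixels, round what is visible of it).
- r.cut_out(thing, camera): "mask" (400x640 bool, what is visible of it) and "box" ([left, top, right, bottom] in pixels, round what is visible of it).
The state is a dict: "clock": time; "qpos": joint angles; "qvel": joint speeds; "joint_efforts": joint torques, N m; "eef_pos": TCP position; "tcp_rot": TCP orientation; "contact_force": force on the tool from outside, world axes, zero at the start; "wrist_torque": the same for the moment, N m; "opening": opening from 0.0 (shut) to 1.0 (fully open); "grasp_force": force on a finger pad.
Only numpy, scipy, OpenCV 4.12 (cv2) and the standard library are available. Lean on these libraries where they do the work, as an engineer would, in place of code of your own. Each camera call takes 0.05 s, during which the arm holds its last target. There are 200 camera calls.

## Working session

There is one attempt and no reset: what is moved stays moved. The work goes in short steps, Python scripts to look and compute and a tool call to move; the robot and the scene stay as the last step left them, time stands still between calls to the robot, and variables do not carry over. Pictures are saved under pics/ and viewed, at most 10 in all, crops included, and the job is handed in when it is done.

Besides the shell and the picture viewer there is one more tool, called after "Emit:" as a command line: name --argument value ..., lists and objects as JSON in quotes. carry_out: Moves the arm, as the interface text tells. Its arguments: {"type":"object","properties":{"delta_pos":{"type":"array","items":{"type":"array","items":{"type":"number"}}},"rot":{"type":"array","items":{"type":"array","items":{"type":"number"}}},"claw":{"type":"number"},"grip_force":{"type":"number"}},"required":["delta_pos","rot"]}

```bash
mkdir -p pics
python3 - <<'E'
from rig import r
import cv2,numpy as np
a=r.grab_frame("top");b=r.grab_frame("scene")
cv2.imwrite("pics/top.png",a);cv2.imwrite("pics/scene.png",b)
print(r.sense(),r.tips_ahead)
for c in("top","scene","wrist"):print(c,r.camera_info(c))
for c in("top","scene"):
  for t in("board","gourd_a","switch1"):
    print(c,t,[(np.round(d["box"]).tolist(),round(d["p"],2)) for d in r.recognise(t,c)])
E
```

```text
{'clock': 0.1, 'qpos': array([-1.10442017e+00,  3.53599577e-01,  1.63407845e+00,  4.86942673e-05,
        1.15519073e+00, -2.38125295e-03]), 'qvel': array([ 0.00105733, -0.00244346, -0.00325732,  0.00089863,  0.00078322,
        0.00012635]), 'joint_efforts': array([ 2.05770211e-04, -6.06358480e+01, -3.42818606e+01,  2.23376458e-05,
        3.98626289e-03,  1.20558667e-05]), 'eef_pos': array([ 282.2023674 , -557.20821932,  255.61581321]), 'tcp_rot': array([-3.14031665e+00, -4.75625081e-05,  4.68737693e-01]), 'contact_force': array([-0.06726147,  0.85621097, -0.81683163]), 'wrist_torque': array([0.03692766, 0.00257933, 0.0043605 ]), 'grasp_force': 0.0, 'opening': 0.9989143667302123} 25.0
top {'fx': 463.0401924861862, 'fy': 463.0401924861862, 'cx': 325.9953009178832, 'cy': 197.23555183013258, 'pose': array([[ 7.03870597e-03, -9.80652956e-01,  1.95627802e-01,
         4.89745693e+02],
       [-9.99856742e-01, -3.89038502e-03,  1.64730168e-02,
         8.27250585e+00],
       [-1.53932451e-02, -1.95715725e-01, -9.80539853e-01,
         8.76765420e+02],
       [ 0.00000000e+00,  0.0000000
[... 768 characters left out ...]
e-06,
        -6.70878625e-01],
       [ 3.06915701e-04, -3.29262996e-01,  9.44238204e-01,
        -1.16393717e+02],
       [ 0.00000000e+00,  0.00000000e+00,  0.00000000e+00,
         1.00000000e+00]])}
top board [([298.0, 114.0, 474.0, 284.0], 0.71)]
top gourd_a [([364.0, 128.0, 395.0, 158.0], 0.9)]
top switch1 [([396.0, 237.0, 405.0, 245.0], 0.66), ([435.0, 228.0, 443.0, 234.0], 0.65), ([324.0, 221.0, 333.0, 230.0], 0.62)]
scene board [([145.0, 149.0, 367.0, 330.0], 0.82), ([227.0, 231.0, 256.0, 271.0], 0.45)]
scene gourd_a [([191.0, 211.0, 229.0, 252.0], 0.89), ([226.0, 227.0, 254.0, 275.0], 0.71)]
scene switch1 [([263.0, 173.0, 273.0, 184.0], 0.67), ([323.0, 202.0, 334.0, 212.0], 0.44)]
```

View pics/top.png

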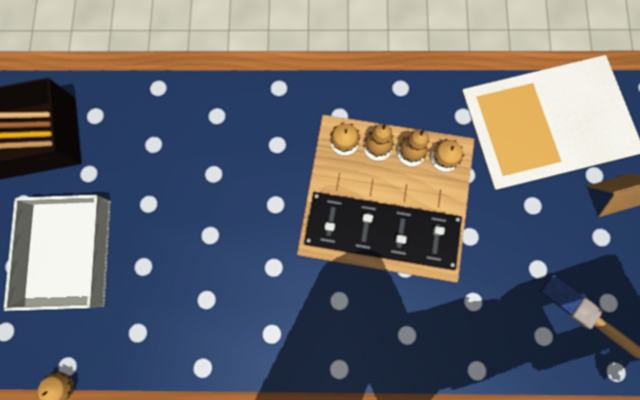

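View pics/scene.png

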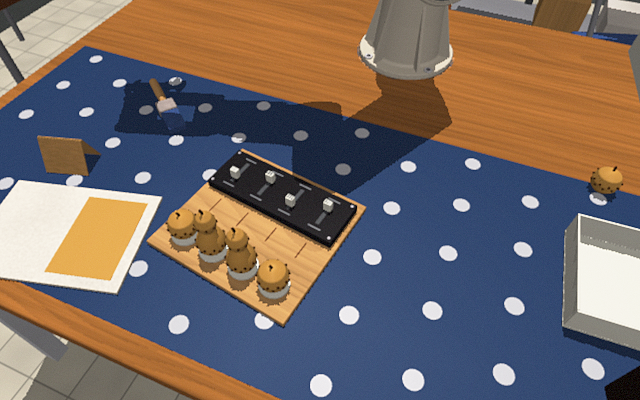

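Top view: the gourds from the left are round (345,137), tall (379,140), tall (412,147), round (449,153). The knobs are at about (329,226), (368,218), (401,239) and (439,231). So switches 2 and 3 should be on, 1 and 4 off. Next I measure the board pose and the knob values.

```bash
cat > h.py <<'E'
import numpy as np,cv2
from rig import r
from scipy.optimize import least_squares
def ray(c,uv,z,pose=None):
    i=r.camera_info(c);P=i["pose"] if pose is None else pose
    d=P[:3,:3]@[(uv[0]-i["cx"])/i["fx"],(uv[1]-i["cy"])/i["fy"],1]
    return (P[:3,3]+d*(z-P[2,3])/d[2])
E
python3 - <<'E'
from h import *
a=cv2.imread("pics/top.png")
c=np.array([ray("top",p,12)[:2] for p in [(322,114),(474,137),(459,282),(298,254)]])
m=np.array([[140,150],[140,-150],[-140,-150],[-140,150]])
R=lambda t:np.array([[np.cos(t),-np.sin(t)],[np.sin(t),np.cos(t)]])
s=least_squares(lambda v:(m@R(v[2]).T+v[:2]-c).ravel(),[550,0,0]);print(s.x,s.fun.round(1))
h=cv2.cvtColor(a,cv2.COLOR_BGR2HSV)
w=((h[...,2]>140)&(h[...,1]<60)).astype(np.uint8);w[:195]=0;w[280:]=0;w[:,:305]=0;w[:,465:]=0
n,l,st,ce=cv2.connectedComponentsWithStats(w)
for k in range(1,n):
  if st[k,4]>20:
    p=ray("top",ce[k],50)[:2];print(ce[k].round(1),st[k],p.round(1),((p-s.x[:2])@R(s.x[2])).round(1))
cv2.imwrite("pics/crop.png",cv2.resize(a[105:290,290:480],None,fx=4,fy=3.2,interpolation=cv2.INTER_CUBIC)[:600,:800])
E
```

```text
[ 6.68077605e+02 -9.49946450e+01 -1.57044583e-01] [-0.1 -0.6 -0.  -0.7  1.2  0.4 -1.1  0.9]
[367.3 217.7] [363 214  10   8  69] [617.4 -52.6] [-56.6  33.9]
[329.5 226.3] [325 223  10   8  70] [601.5  15.5] [-83.   98.8]
[439.2 230.3] [435 226  10   9  72] [ 595.2 -180.7] [-58.6 -96.1]
[463.3 236.6] [462 229   3  15  33] [ 584.1 -223.1] [ -62.9 -139.7]
[401.1 238.8] [397 235  10   9  69] [ 579.5 -112.4] [-84.7 -31. ]
[403.6 274.6] [397 272  14   6  50] [ 516.5 -115.3] [-146.5  -43.8]
```

View pics/crop.png

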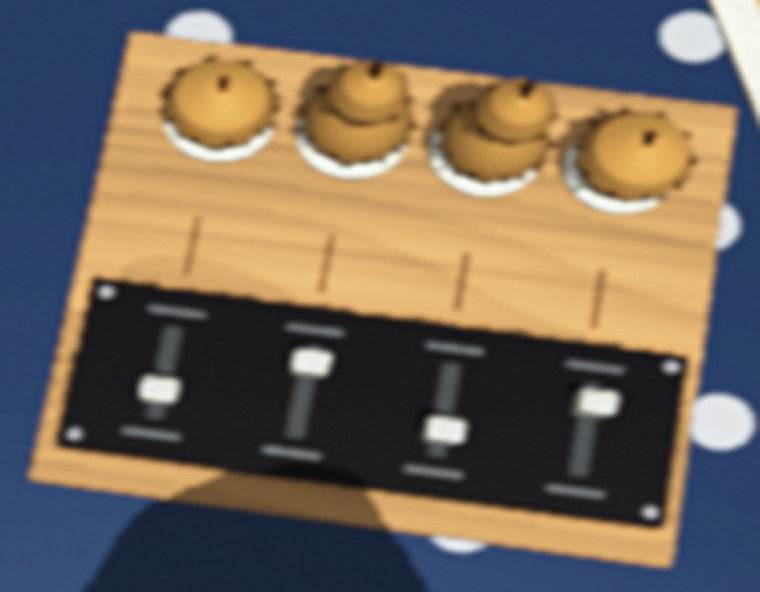

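Switches 1 (off) and 2 (on) already stand right. Switch 3 must go on and switch 4 off. I'll work out the move.

```bash
cat >> h.py <<'E'
from scipy.spatial.transform import Rotation as Ro
B=np.array([668.1,-95.0]);YAW=-0.157
def go(bx,by,z):
    s=r.sense();Rt=Ro.from_euler("xyz",s["tcp_rot"])
    w=B+np.array([[np.cos(YAW),-np.sin(YAW)],[np.sin(YAW),np.cos(YAW)]])@[bx,by]
    d=Rt.inv().apply(np.r_[w,z]-s["eef_pos"])
    q=(Rt.inv()*Ro.from_euler("xyz",[np.pi,0,YAW])).as_rotvec(degrees=True)
    print((bx,by,z),w.round(1),"d",(d/1e3).round(4),"rot",q.round(1))
E
python3 -c "
from h import *
go(-120,-32.5,130)"
```

```text
(-120, -32.5, 130) [ 544.5 -108.3] d [ 0.4368 -0.2823  0.1262] rot [-0.   0.  35.9]
```

Emit:
carry_out --delta_pos '[[0.048,-0.031,0.01],[0.097,-0.063,0.02],[0.146,-0.094,0.035],[0.194,-0.125,0.05],[0.243,-0.157,0.07],[0.291,-0.188,0.09],[0.34,-0.22,0.11],[0.388,-0.251,0.126]]' --rot '[[0,0,4.5],[0,0,9],[0,0,13.5],[0,0,18],[0,0,22.5],[0,0,27],[0,0,31.5],[0,0,35.9]]' --claw 0.0 --grip_force 20

```text
clock: 1.4
eef_pos: [515.9, -156.6, 129.8]
tcp_rot: [3.142, -0.0, -0.16]
contact_force: [0.5, -0.4, -0.3]
opening: 0.001
grasp_force: 0.0
```

```bash
python3 -c "
from h import *
im=r.grab_frame('wrist');cv2.imwrite('pics/w1.png',im)
s=r.sense();print(s['eef_pos'],s['tcp_rot'],s['opening'],s['contact_force'],r.tips_ahead,s['clock'])
go(-120,-32.5,130);go(-120,-32.5,62)
T=np.eye(4);T[:3,:3]=Ro.from_euler('xyz',s['tcp_rot']).as_matrix();T[:3,3]=s['eef_pos'];P=T@r.camera_info('wrist')['hand_eye']
c,n=np.cos(YAW),np.sin(YAW)
for d in r.recognise('switch1','wrist'):
  b=d['box'];p=ray('wrist',((b[0]+b[2])/2,(b[1]+b[3])/2),46,P)[:2];print(b,d['p'],p,(p-B)@np.array([[c,-n],[n,c]]))
"
```

```text
[ 517.96258933 -151.66783142  128.19045569] [-3.13917824e+00  1.76703878e-04 -1.63555022e-01] 0.00046457432276639243 [ 1.94655427  4.82555877 -0.55579163] 25.0 1.45
(-120, -32.5, 130) [ 544.5 -108.3] d [ 0.0191 -0.0471 -0.0017] rot [-0.1  0.  -0.4]
(-120, -32.5, 62) [ 544.5 -108.3] d [ 0.0191 -0.0469  0.0663] rot [-0.1  0.  -0.4]
[10.9, 118.8, 59.8, 142.4] 0.84 [603.76753877  16.63931615] [-80.99667904 100.20748706]
[227.1, 121.0, 257.0, 143.7] 0.82 [ 582.01457257 -109.49151855] [-82.76081193 -27.77324132]
[105.6, 73.6, 150.7, 97.9] 0.61 [619.5272337 -49.6722411] [-55.06261844  37.17562916]
```

View pics/w1.png

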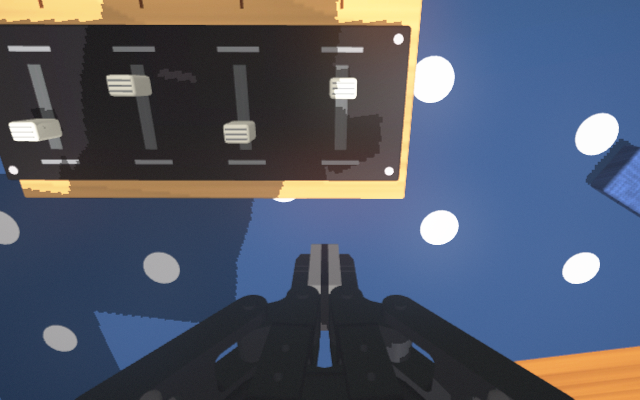

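Wrist view: knobs at about (35,130), (128,86), (240,132) and (343,88). The shut fingers are at (325,270), clear of the box. I'll move behind knob 3 and come down.

Emit:
carry_out --delta_pos '[[0.01,-0.028,0.0],[0.021,-0.055,0.0],[0.021,-0.055,0.02],[0.021,-0.055,0.045],[0.021,-0.055,0.067],[0.021,-0.055,0.067],[0.021,-0.055,0.067],[0.021,-0.055,0.067]]' --rot '[[0,0,0],[0,0,0],[0,0,0],[0,0,0],[0,0,0],[0,0,0],[0,0,0],[0,0,0]]'

```text
clock: 2.5
eef_pos: [545.2, -107.6, 64.4]
tcp_rot: [3.142, -0.002, -0.158]
contact_force: [-0.2, 0.1, -0.1]
opening: -0.0
grasp_force: 0.0
```

```bash
python3 -c "
from h import *
im=r.grab_frame('scene');cv2.imwrite('pics/s2.png',cv2.resize(im[100:320,130:390],None,fx=3,fy=2.7))
s=r.sense();print(s['eef_pos'],s['contact_force'],s['clock'])
go(-117,-32.5,62);go(-72,-32.5,62)
"
```

```text
[ 545.12132681 -107.58109095   64.28640069] [-0.4833439   0.18865891 -0.40799887] 2.55
(-117, -32.5, 62) [ 547.5 -108.8] d [0.0025 0.0008 0.0023] rot [ 0.  -0.1 -0. ]
(-72, -32.5, 62) [ 591.9 -115.8] d [0.0475 0.0008 0.0024] rot [ 0.  -0.1 -0. ]
```

View pics/s2.png

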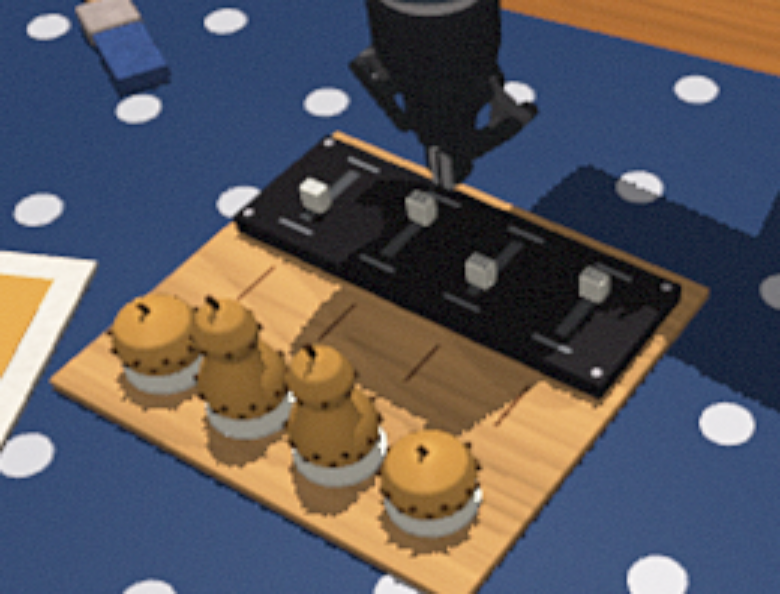

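The shut fingertips are at (440,170), right behind knob 3 at (420,207), and low enough. Now I push.

Emit:
carry_out --delta_pos '[[0.01,0,0.002],[0.02,0,0.002],[0.03,0,0.002],[0.036,0,0.002],[0.041,0,0.002],[0.044,0,0.002],[0.045,0,0.002],[0.045,0,0.002]]' --rot '[[0,0,0],[0,0,0],[0,0,0],[0,0,0],[0,0,0],[0,0,0],[0,0,0],[0,0,0]]'

```text
clock: 3.55
eef_pos: [588.9, -114.4, 61.2]
tcp_rot: [-3.142, -0.0, -0.158]
contact_force: [-0.2, 0.6, -0.2]
opening: -0.005
grasp_force: 0.3
```

```bash
python3 -c "
from h import *
im=r.grab_frame('scene');cv2.imwrite('pics/s3.png',cv2.resize(im[130:280,170:390],None,fx=3.6,fy=3.6))
s=r.sense();print(s['eef_pos'],s['contact_force'],s['clock'])
go(-72,-32.5,62)
c,n=np.cos(YAW),np.sin(YAW)
for d in r.recognise('switch1','scene'):
  b=d['box'];p=ray('scene',((b[0]+b[2])/2,(b[1]+b[3])/2),42,)[:2];print(b,d['p'],(p-B)@np.array([[c,-n],[n,c]]))
"
```

```text
[ 588.91311261 -114.38403575   61.248084  ] [-0.42887274  1.04030594 -1.00111801] 3.6
(-72, -32.5, 62) [ 591.9 -115.8] d [ 0.0032  0.001  -0.0008] rot [-0. -0. -0.]
[324.5, 200.8, 336.1, 210.3] 0.64 [-83.31652093 104.57965536]
[254.4, 178.8, 265.9, 192.7] 0.62 [-54.83822924 -32.27628876]
[287.2, 192.8, 296.4, 206.6] 0.61 [-57.92226134  37.34378261]
```

View pics/s3.png

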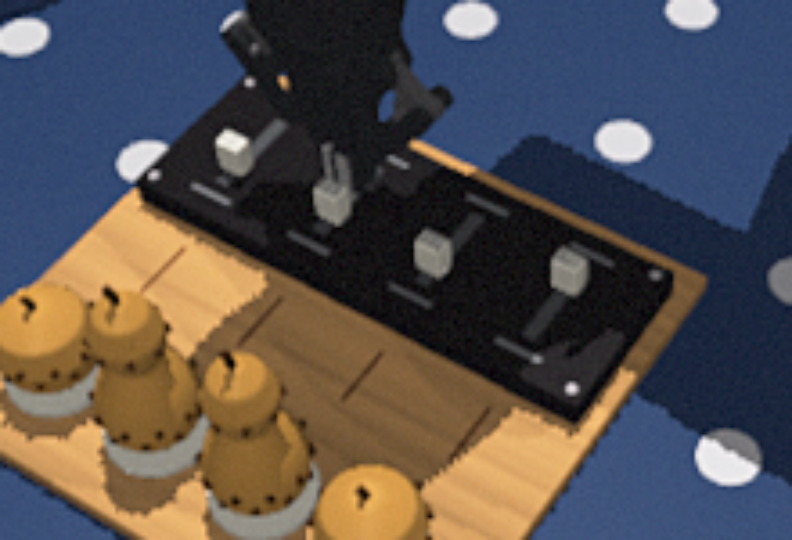

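Knob 3, at (333,203) in the crop, has come up to about 27–28 mm. I'll push it 3 mm more, back off, lift, and come down beyond knob 4.

Emit:
carry_out --delta_pos '[[0.002,0,0],[0.003,0,0],[0.003,0,0],[-0.012,0,0],[-0.012,0,-0.045],[0.01,0.03,-0.05],[0.035,0.055,-0.05],[0.052,0.066,-0.05]]' --rot '[[0,0,0],[0,0,0],[0,0,0],[0,0,0],[0,0,0],[0,0,0],[0,0,0],[0,0,0]]'

```text
clock: 4.65
eef_pos: [630.5, -189.2, 111.8]
tcp_rot: [3.141, -0.002, -0.159]
contact_force: [0.1, 0.6, -0.2]
opening: 0.003
grasp_force: 0.0
```

Emit:
carry_out --delta_pos '[[0,0,0],[0,0,0],[0,0,0.015],[0,0,0.035],[0,0,0.05],[0,0,0.05],[0,0,0.05]]' --rot '[[0,0,0],[0,0,0],[0,0,0],[0,0,0],[0,0,0],[0,0,0],[0,0,0]]'

```text
clock: 5.52
eef_pos: [630.1, -187.8, 61.3]
tcp_rot: [3.142, -0.0, -0.158]
contact_force: [-0.1, -0.5, -0.0]
opening: 0.002
grasp_force: 0.0
```

```bash
python3 -c "
from h import *
im=r.grab_frame('scene');cv2.imwrite('pics/s4.png',cv2.resize(im[130:280,170:390],None,fx=3.6,fy=3.6))
s=r.sense();print(s['eef_pos'],s['contact_force'],s['clock'])
go(-68,-97.5,62)
"
```

```text
[ 630.31513835 -187.86472739   61.62237407] [-0.20574833 -0.02735828 -0.04288412] 5.575
(-68, -97.5, 62) [ 585.7 -180.7] d [-0.0452 -0.0001 -0.0004] rot [ 0. -0. -0.]
```

View pics/s4.png

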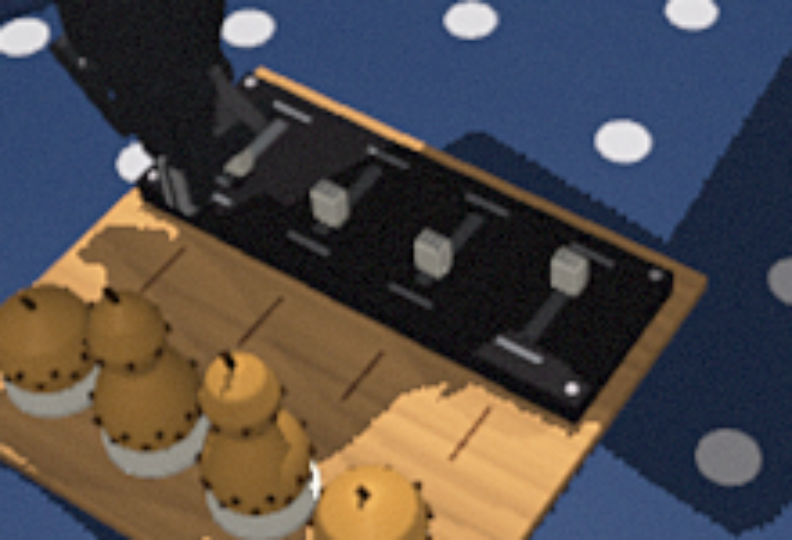

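Fingers are down beyond knob 4, with the knob at (238,162). Now I pull it back.

Emit:
carry_out --delta_pos '[[-0.01,0,0],[-0.02,0,0],[-0.03,0,0],[-0.037,0,0],[-0.042,0,0],[-0.045,0,0],[-0.0455,0,0],[-0.0455,0,0]]' --rot '[[0,0,0],[0,0,0],[0,0,0],[0,0,0],[0,0,0],[0,0,0],[0,0,0],[0,0,0]]'

```text
clock: 6.58
eef_pos: [585.0, -180.6, 61.2]
tcp_rot: [3.142, 0.0, -0.158]
contact_force: [1.0, -0.4, 0.7]
opening: 0.002
grasp_force: 0.4
```

Emit:
carry_out --delta_pos '[[0.012,0,0],[0.012,0,0],[0.012,0,-0.04],[0.0,0,-0.1],[-0.05,0,-0.14],[-0.1,0.03,-0.14],[-0.15,0.06,-0.14],[-0.18,0.08,-0.14]]' --rot '[[0,0,0],[0,0,0],[0,0,0],[0,0,0],[0,0,0],[0,0,0],[0,0,0],[0,0,0]]'

```text
clock: 7.58
eef_pos: [392.2, -231.5, 201.3]
tcp_rot: [-3.142, 0.001, -0.158]
contact_force: [1.2, -0.0, 0.2]
opening: -0.001
grasp_force: 0.0
```

Run:
```python
from h import *
a=r.grab_frame('top');cv2.imwrite('pics/t5.png',cv2.resize(a[105:290,290:480],None,fx=4,fy=3.2,interpolation=cv2.INTER_CUBIC))
s=r.sense();print(s['eef_pos'],s['contact_force'],s['clock'])
h=cv2.cvtColor(a,cv2.COLOR_BGR2HSV)
w=((h[...,2]>100)&(h[...,1]<60)).astype(np.uint8);w[:195]=0;w[280:]=0;w[:,:305]=0;w[:,465:]=0
n,l,st,ce=cv2.connectedComponentsWithStats(w);c,q=np.cos(YAW),np.sin(YAW)
for k in range(1,n):
  if st[k,4]>20:
    p=ray("top",ce[k],50)[:2];print(ce[k].round(1),st[k],((p-B)@np.array([[c,-q],[q,c]])).round(1))
```

```text
[ 389.26338248 -232.04532211  200.92503064] [-2.54603088  0.39862169 -0.14038415] 7.625
[367.4 217.9] [363 214  10   9  82] [-57.1  33.7]
[403.  223.6] [398 219  11  10  90] [-57.  -30.7]
[329.3 226.3] [324 222  11  10  85] [-83.2  99.1]
[463.5 235.1] [462 227   3  16  29] [ -60.1 -139.7]
[327. 240.] [321 239  13   3  22] [-108.3   99. ]
[437.  245.3] [433 242   9   8  57] [-85.9 -95.4]
[362. 246.] [356 245  13   3  23] [-108.7   35.8]
[405.2 274.8] [399 273  16   5  46] [-146.4  -46.5]
```

View pics/t5.png

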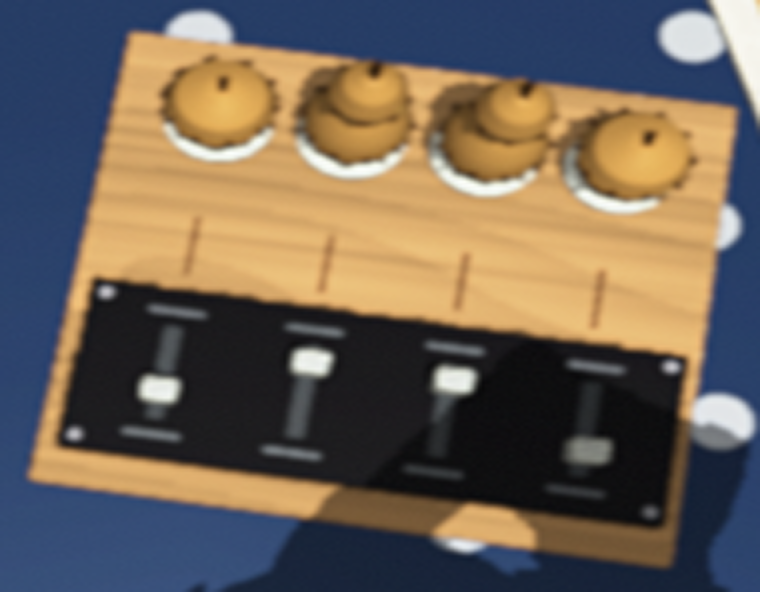

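Knobs 2 at (312,361) and 3 at (455,380) are on. Knobs 1 at (160,389) and 4 at (588,450) are off. All are within about 2 mm of their ends, and the arm is clear.

```bash
python3 -c "
from rig import r
print(r.sign_off())"
```

```text
the job is handed in; nothing more can be done
None
```

Handed in: switches 2 and 3 (tall gourds) are on and switches 1 and 4 (round gourds) are off, each within about 2 mm of its end by the last top picture, at about 7.6 s; I moved only 3 and 4, since 1 and 2 already stood right.

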